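# Unlock a tape feeder's tension arm and hold it wound to its stop

## Task

Draw the locking pin straight up out of the tape feeder's sprung tension arm and park it, upright and let go, in the side notch of the feeder's bracket with its collar resting on the bracket. Then take the arm by its upright guide roller, swing it against its spring all the way to its wound stop, and finish while still holding it there by the roller; do not let it go. Leave the heat sink, the relay and the metal adapter block beside the feeder where they are.

Things in the scene. Friction and masses are not known exactly. Their poses are not given: they have to be found in the camera images.
- feeder_base: fixed tape feeder bed: aluminium plate 132 (x, -70 to +62) x 200 (y) x 14 mm on 8 mm feet, top 22 mm above the desk. Origin: on the desk, mid-width; z up; at yaw 0 x points away from the robot, y left. Near its -x side is the arm's black pivot hub (36 mm across, top 52 mm up); at its +x, -y corner the notched bracket. Rubber-sleeved stop pins (12 mm across, tops 38 mm up) end the swing
- hinge_axis (a point): point on the vertical hinge axis of the tension arm, level with the arm's upper face (35 mm above the desk)
- tension_arm (a joint): angle of the sprung steel arm about the vertical axis at hinge_axis: 0 at rest (arm points 85 deg from the bed's +x towards +y), growing clockwise seen from above, away from the robot, to 1.047 at its wound stop (25 deg from +x). A spring drives it back: 0.24 N m at rest, 0.66 N m wound (6.5 N at the guide roller). Arm 16 to 28 mm wide, 25 to 35 mm above the desk; locked while the pin is in
- guide_roller: upright round grey roller on the end of the arm, 105 mm from the hinge axis: 18 mm across, 33 mm tall, with a 23 mm flange in its lowest 3 mm. Origin: centre of its foot on the arm's upper face, 35 mm above the desk; top 68 mm above the desk. Moves with the arm and turns freely about its own upright axis
- lock_pin: loose upright steel pin, 55 mm long, about 50 g: shank 10 mm across, 25 long; collar 24 across, 4 thick; round grip 16 across, 26 tall. Origin: tip of the shank; z up to the grip. At first its collar rests on the arm's upper face, the shank through a 13 mm hole in the arm (60 mm from the hinge axis) into a 12 mm bore in the bed; tip 10 mm, top 65 mm above the desk
- pin_collar (a point): centre of the underside of the pin's collar, 25 mm above the tip along the pin
- bore_mouth (a point): centre of the bore in the bed, on the plate's top face (22 mm above the desk, 12 mm deep); z up. The pin is clear of the arm when its tip is 13 mm above this point
- notch_seat (a point): where the parked pin's axis belongs, at the bracket's upper face (54 mm above the desk), which carries the collar; axes as the bed's. Steel shelf 36 (x) x 42 (y) x 8 mm, open air under it down to the bed; notch 14 mm wide along y, open at the bed's -y side (mouth 20 mm from this point), ending 7 mm beyond it towards +y. The pin may enter from the open side or from above
- heatsink: black finned heat sink 40 x 45 x 24 mm standing on the desk to the left of the bed; bystander; origin centre of underside
- relay_box: small dark relay 22 x 29 x 22 mm standing on the desk to the right of the bed; bystander; origin centre of underside
- adapter_block: bare metal adapter block 28 x 56 x 21 mm on the desk to the right of the bed, nearer the robot than the relay; bystander; origin centre of underside

How it is judged:
On the way, in this order (a step that is already met when the one before it is completed fails the run):
1. the pin is drawn clear of the arm, its tip above the arm's upper face (z of lock_pin in the frame of bore_mouth above 0.015 m), for 0.1 s.
2. the pin hangs upright in the side notch, collar on the bracket, let go (horizontal distance between pin_collar and notch_seat below 0.01 m and z of pin_collar in the frame of notch_seat between -0.004 and 0.004 m and angle between lock_pin's own z axis and vertical below 0.15 rad and contact force between the fingers and lock_pin below 0.1 N), for 0.3 s.
3. the arm is held by its roller at the wound stop (value of joint tension_arm above 0.99 rad and contact force between the fingers and guide_roller above 1.5 N), for 0.5 s.
At the end, for the whole second after the job is handed in: Finishes holding: arm joint above 0.99 of 1.047 rad, fingers pressing its guide roller with over 1.5 N; the pin untouched in the side notch, its axis within 10 mm of the seat point, collar within 4 mm of the bracket top, tilted under 0.15 rad (all of step 2 and all of step 3); the arm keeps its last pose, push and grip.
It fails at once if a bystander (heat sink, relay or adapter block) is moved more than 15 mm (distance of any of heatsink, relay_box, adapter_block from where it was at the start of the episode above 0.015 m).
It also fails if it takes over 48 s, if anything falls off the work surface, if the arm or the gripper's body presses on something with over 40 N, if the wrist force passes 120 N, or if a joint passes its speed limit or range.

## Robot

A 6-joint arm with a two-finger parallel gripper is mounted at the origin on a cart in front of the work surface, level with it; the furniture and walls round the work are solid. World frame = base frame: x ahead of the robot, y to its left, z up, the work surface at z = 0. Lengths are in m, angles in rad, forces in N, time in s.
With the tool pointing down it reaches from about 0.375 to 0.975 m from the base axis. Payload 3.8 kg.
Tool frame: the origin (TCP) lies midway between the tips of the shut fingers; the grasp point (between the pads) lies 19 mm behind it; z points along the fingers, y is the line along which they close (so a half turn about z gives the same grasp; the last joint's range is limited). The gripper opens to 88 mm and grips with 3 to 60 N. Pads are 18 mm wide; open, the fingers measure 123 mm over their backs; the gripper's body (75 mm by 187 mm) begins 45 mm behind the grasp point.
Start: joints at [1.191, 0.264, 1.604, -0, 1.274, -0.037], TCP at [0.227, 0.636, 0.239] pointing down, gripper open.
Joint ranges: [-2.63, 2.63], [-0.94, 2.18], [0.31, 2.57], [-1.31, 4.45], [0, 2.66], [-2.55, 2.55]. Speed limits (rad/s): [2.57, 2.57, 3.14, 3.14, 3.14, 3.14].

## Interface

Orientations are given as a rotation vector (axis times angle).
In Python, from cell import manip, inverse_kinematics, cams, order gives the robot as it stands. Calls block until the motion is done:
- manip.move_pose(position, orientation): joint-space move of the TCP to a pose.
- manip.move_linear(position, rate=0.15, rot=None): straight line of the TCP; rot=None keeps the orientation; rate is the mean speed in m/s.
- manip.set_joints(angles): joint-space move.
- manip.set_gripper(opening, force=None): finger opening in m; force is the grip in N (None keeps the last); returns when the fingers have stopped.
- manip.dwell(seconds).
- inverse_kinematics(position, orientation): joint angles nearest the present ones, or None.
- manip.state(): the state.
- cams.capture(name): name is "side" or "top"; returns a dict with "image" (384x512x3 uint8, blue, green, red), "z_map" (384x512 float32, m along the optical axis (not along the pixel's ray), 0 where there is no reading), "intrinsics" (3x3 intrinsics, pixels), "k1" (the pictures are not rectified: a ray, as slopes to the right and down, at radius r is drawn at 1 + k1 r^2 times it, then the intrinsics apply), "position" and "orientation" of the camera in the world. Camera axes: x right, y down, z forward; pixel columns grow to the right and rows downward; lengths in m; the calibration is good to about 2 mm. A picture is of the moment at which its call begins.
A pose or a line that the arm cannot do raises manip.IKError and nothing moves.
- order.close_job(): hands the job in; it is judged then, once.
The state is a dict: "clock": time; "joint_pos": joint angles; "joint_velocities": joint speeds; "tau": joint torques, N m; "tool_pos": TCP position; "tcp_rot": TCP orientation; "contact_force": force on the tool from outside, world axes, zero at the start; "moment": the same for the moment, N m; "gripper_width": finger opening in m; "grasp_force": force on a finger pad.
Only numpy, scipy, OpenCV 4.12 (cv2) and the standard library are available. Lean on these libraries where they do the work, as an engineer would, in place of code of your own. Each camera call takes 0.05 s, during which the arm holds its last target. There are 200 camera calls.

## Working session

There is one attempt and no reset: what is moved stays moved. The work goes in short steps, each a Python script; the robot and the scene stay as the last script left them, time stands still between calls to the robot, and variables do not carry over. Pictures are saved under pics/ and viewed, at most 10 in all, crops included, and the job is handed in when it is done.

```bash
ls; mkdir -p pics; python3 - <<'E'
from cell import manip, cams
import cv2, numpy as np
for n in("top","side"):
    c=cams.capture(n); cv2.imwrite(f"pics/{n}0.png",c["image"]); np.savez(f"{n}0.npz",**c)
    print(n,c["intrinsics"],c["k1"],c["position"],c["orientation"])
s=manip.state();print(s["clock"],s["tool_pos"],s["tcp_rot"])
E
```

```text
pics
top [[412.73410369   0.         256.13807876]
 [  0.         412.73410369 187.50477123]
 [  0.           0.           1.        ]] 0.012934854792905218 [0.36909855 0.10247599 1.04120233] [-2.16354542  2.16343111 -0.12639229]
side [[486.06491313   0.         256.65995174]
 [  0.         486.06491313 186.18769522]
 [  0.           0.           1.        ]] 0.05263931422175826 [ 0.324806   -0.60438644  0.70903021] [-2.2646342   0.26337836 -0.1045067 ]
0.1 [0.22664231 0.6351237  0.23751529] [-0.53576612 -3.0951533   0.00315921]
```

View pics/top0.png

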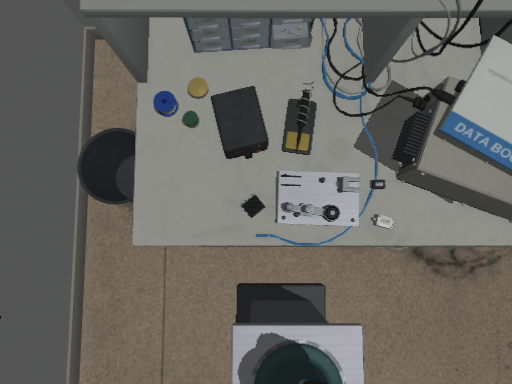

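View pics/side0.png

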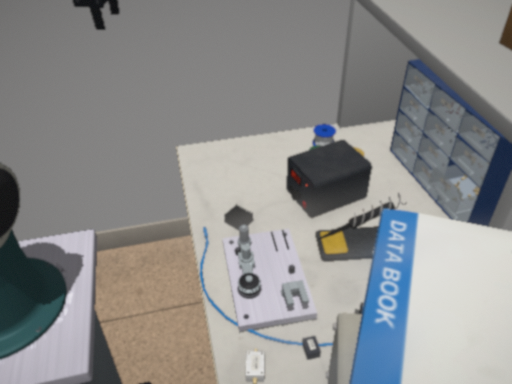

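```bash
python3 - <<'E'
import cv2,numpy as np
t=cv2.imread("pics/top0.png")[160:240,235:405]; s=cv2.imread("pics/side0.png")[195:384,190:345]
cv2.imwrite("pics/topc.png",cv2.resize(t,None,fx=4.7,fy=4.7,interpolation=cv2.INTER_CUBIC))
cv2.imwrite("pics/sidec.png",cv2.resize(s,None,fx=3.1,fy=3.1,interpolation=cv2.INTER_CUBIC))
E
```

```text
(no output)
```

View pics/topc.png

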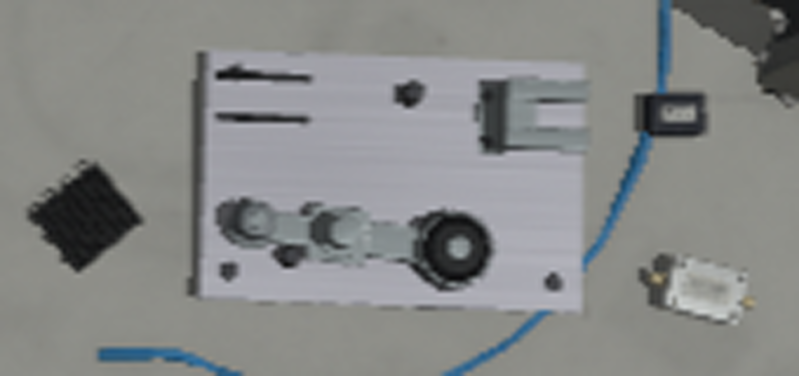

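View pics/sidec.png

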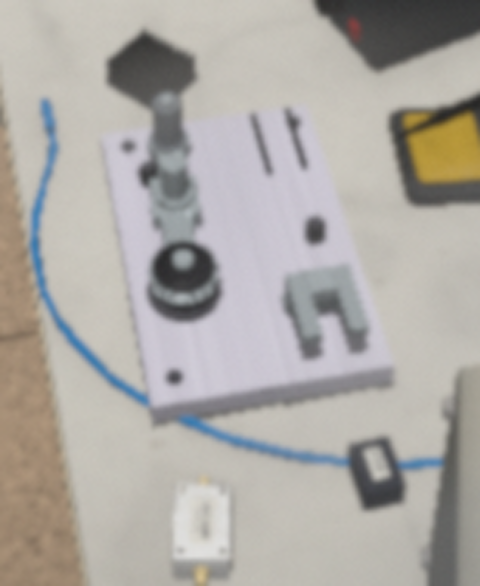

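```bash
cat > h.py <<'E'
import cv2,numpy as np
from scipy.spatial.transform import Rotation as R
def ray(c,px):
    K=c["intrinsics"];k1=float(c["k1"])
    d=(np.atleast_2d(px)-[K[0,2],K[1,2]])/[K[0,0],K[1,1]]
    u=d.copy()
    for _ in range(20): u=d/(1+k1*(u**2).sum(1,keepdims=True))
    return R.from_rotvec(c["orientation"]).apply(np.c_[u,np.ones(len(u))])
def plane(c,px,z):
    r=ray(c,px);p=c["position"];return p+r*((z-p[2])/r[:,2])[:,None]
def depthpts(c,px):
    px=np.atleast_2d(px);r=ray(c,px);f=R.from_rotvec(c["orientation"]).apply([0,0,1])
    z=c["z_map"][px[:,1].astype(int),px[:,0].astype(int)]
    return c["position"]+r*(z/(r@f))[:,None]
E
python3 - <<'E'
from h import *
np.set_printoptions(precision=4,suppress=True)
T=dict(np.load("top0.npz"));S=dict(np.load("side0.npz"))
t=lambda l:np.array(l)/4.7+[235,160]-.5*(1-1/4.7)*0
s=lambda l:np.array(l)/3.1+[190,195]
P=[[205,52],[583,65],[583,310],[198,297]]
print("plate top",plane(T,t(P),.022)); print("plate side",plane(S,s([[308,108],[393,370],[152,408],[105,135]]),.022))
for n,a,b,z in[("hub",[459,248],[184,266],.052),("pin",[343,225],[173,152],.065),("roller",[256,217],[166,100],.068),("notchend",[510,103],[326,292],.054),("mouthR",[587,80],[358,335],.054),("mouthL",[587,126],[310,345],.054)]:
    print(n,plane(T,t(a),z),plane(S,s(b),z))
# depth map, bed region
for n,c,bx in(("top",T,(270,160,365,232)),("side",S,(220,220,325,330))):
    g=np.array([[x,y] for y in range(bx[1],bx[3]) for x in range(bx[0],bx[2])]);p=depthpts(c,g)
    print(n,np.histogram(p[:,2],bins=np.arange(-.01,.09,.005)))
    for lo,hi in((.049,.058),(.059,.075)):
        m=(p[:,2]>lo)&(p[:,2]<hi)&(p[:,0]>.25)
        im=np.zeros(c["z_map"].shape,np.uint8); im[g[m][:,1],g[m][:,0]]=1
        nn,lab,st,_=cv2.connectedComponentsWithStats(im)
        for i in range(1,nn):
            if st[i,4]>5:
                q=p[lab[g[:,1],g[:,0]]==i]; print(lo,st[i,4],q.mean(0),q.min(0),q.max(0))
E
```

```text
plate top [[ 0.5276  0.0441  0.022 ]
 [ 0.5207 -0.1565  0.022 ]
 [ 0.3912 -0.1528  0.022 ]
 [ 0.3979  0.0485  0.022 ]]
plate side [[ 0.5296  0.0373  0.022 ]
 [ 0.5202 -0.1605  0.022 ]
 [ 0.3904 -0.1536  0.022 ]
 [ 0.4002  0.0445  0.022 ]]
hub [[ 0.422 -0.083  0.052]] [[ 0.422  -0.0903  0.052 ]]
pin [[ 0.4328 -0.0224  0.065 ]] [[ 0.4314 -0.0186  0.065 ]]
roller [[0.4366 0.0216 0.068 ]] [[0.4355 0.0206 0.068 ]]
notchend [[ 0.4962 -0.1104  0.054 ]] [[ 0.4918 -0.1265  0.054 ]]
mouthR [[ 0.5081 -0.1502  0.054 ]] [[ 0.5002 -0.1567  0.054 ]]
mouthL [[ 0.4843 -0.1495  0.054 ]] [[ 0.4742 -0.157   0.054 ]]
top (array([  16, 1349, 1133,   24,   10,  523, 2645,  268,  152,  160,   78,
        138,  179,   54,   27,   47,   10,    0,    0]), array([-0.01 , -0.005,  0.   ,  0.005,  0.01 ,  0.015,  0.02 ,  0.025,
        0.03 ,  0.035,  0.04 ,  0.045,  0.05 ,  0.055,  0.06 ,  0.065,
        0.07 ,  0.075,  0.08 ,  0.085]))
0.049 207 [ 0.4914 -0.1274  0.0537] [ 0.4739 -0.1513  0.0492] [ 0.5087 -0.1084  0.0579]
0.049 28 [ 0.4238 -0.0792  0.0509] [ 0.4143 -0.0892  0.0491] [ 0.4312 -0.07    0.0551]
0.0
[... 371 characters left out ...]
  0,    0]), array([-0.01 , -0.005,  0.   ,  0.005,  0.01 ,  0.015,  0.02 ,  0.025,
        0.03 ,  0.035,  0.04 ,  0.045,  0.05 ,  0.055,  0.06 ,  0.065,
        0.07 ,  0.075,  0.08 ,  0.085]))
0.049 34 [0.434  0.0143 0.0531] [0.4262 0.009  0.0491] [0.4432 0.021  0.058 ]
0.049 29 [ 0.428  -0.0306  0.0536] [ 0.4222 -0.0333  0.0491] [ 0.4346 -0.0261  0.0578]
0.049 39 [ 0.4219 -0.0843  0.0516] [ 0.4158 -0.0902  0.0491] [ 0.4321 -0.0737  0.0538]
0.049 382 [ 0.4893 -0.1297  0.0537] [ 0.471  -0.1539  0.0492] [ 0.5077 -0.1084  0.0568]
0.059 83 [0.4344 0.0174 0.0657] [0.426  0.0097 0.0593] [0.4434 0.0291 0.0703]
0.059 60 [ 0.4289 -0.0259  0.0637] [ 0.4216 -0.0332  0.0595] [ 0.4362 -0.0181  0.0667]
```

```bash
cat >> h.py <<'E'
def rot(psi):  # tool down, closing line at world angle psi (deg)
    f=np.radians((psi+90)/2); return np.pi*np.array([np.cos(f),np.sin(f),0])
E
python3 - <<'E'
from h import *
from cell import manip,cams,inverse_kinematics
np.set_printoptions(precision=4,suppress=True)
def show(t):
    s=manip.state();print(t,round(s["clock"],2),np.array(s["tool_pos"]),"F",np.array(s["contact_force"]),"w",s["gripper_width"],"g",s["grasp_force"])
manip.set_gripper(.045,25)
r=rot(-2.5)
manip.move_pose([.431,-.0225,.13],r); show("above"); print(manip.state()["joint_pos"])
manip.move_linear([.431,-.0225,.043],rate=.12); show("down")
manip.set_gripper(0,25); show("grip")
manip.move_linear([.431,-.0225,.115],rate=.1); show("lift")
for n in("top","side"):
    c=cams.capture(n); np.savez(n+"1.npz",**c); cv2.imwrite(f"pics/{n}1.png",c["image"])
c=cv2.imread("pics/side1.png")[150:330,190:345]
cv2.imwrite("pics/side1c.png",cv2.resize(c,None,fx=3.2,fy=3.2,interpolation=cv2.INTER_CUBIC))
E
```

```text
above 3.35 [ 0.4315 -0.022   0.1302] F [ 0.6456  0.7956 -0.0639] w 0.045157079775492465 g 0.0
[-0.1088 -0.1076  2.2143  0.0002  1.0343 -0.0662]
down 4.22 [ 0.4316 -0.0225  0.0435] F [ 0.4634 -0.2732  0.1795] w 0.04496076885390702 g 0.0
grip 4.78 [ 0.4309 -0.0225  0.0433] F [-2.3516  0.748   4.8139] w 0.015214198233553975 g 24.923665076494217
lift 5.65 [ 0.4305 -0.0225  0.1144] F [0.7957 0.2729 0.2097] w 0.015373025656415162 g 24.919743267819285
```

View pics/side1c.png

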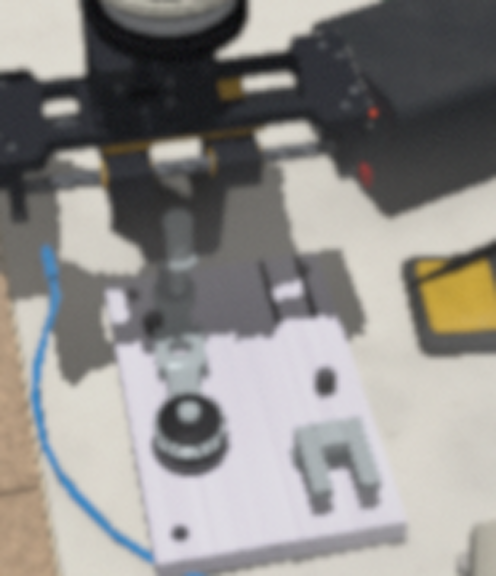

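```bash
python3 - <<'E'
from h import *
from cell import manip,cams
np.set_printoptions(precision=4,suppress=True)
manip.move_linear([.4912,-.1335,.105],rate=.15)
s=manip.state();print(s["clock"],s["tool_pos"])
c=cams.capture("side"); np.savez("side2.npz",**c)
x=c["image"][215:335,240:345]
cv2.imwrite("pics/side2c.png",cv2.resize(x,None,fx=5,fy=5,interpolation=cv2.INTER_CUBIC))
E
```

```text
6.7417 [ 0.4906 -0.1329  0.1047]
```

View pics/side2c.png

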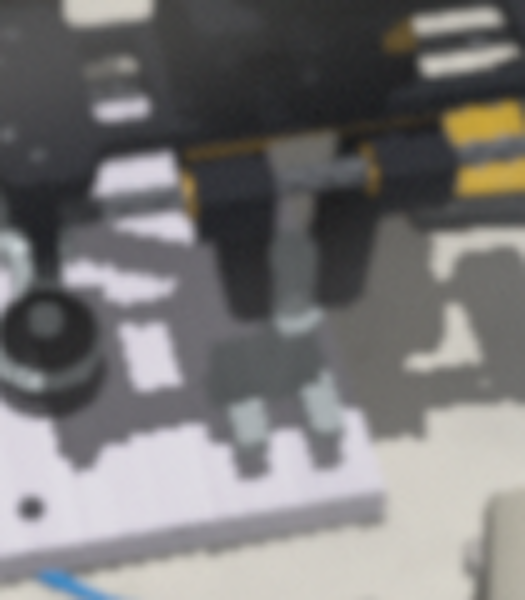

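```bash
python3 - <<'E'
from h import *
np.set_printoptions(precision=4,suppress=True)
c=dict(np.load("side2.npz"))
q=lambda l:np.array(l)/5.+[240,215]
print("collar",plane(c,q([[275,320],[298,316],[321,312]]),.098))
print("prongs Lout,Lin,Rin,Rout",plane(c,q([[232,420],[268,412],[304,402],[340,397]]),.054))
g=np.array([[x,y] for y in range(270,310) for x in range(275,320)]);p=depthpts(c,g)
m=(abs(p[:,2]-.054)<.003)&(p[:,1]<-.10)
for lo,hi in((-.155,-.147),(-.147,-.14),(-.14,-.13)):
    k=m&(p[:,1]>lo)&(p[:,1]<hi); print(lo,k.sum(),np.sort(p[k,0]))
k=(p[:,2]>.06)&(p[:,2]<.105)&(abs(p[:,1]+.135)<.03)&(abs(p[:,0]-.49)<.02)
for lo in np.arange(.06,.105,.005):
    j=k&(p[:,2]>=lo)&(p[:,2]<lo+.005)
    if j.any(): print(lo,j.sum(),p[j].min(0),p[j].max(0))
E
```

```text
collar [[ 0.486  -0.1396  0.098 ]
 [ 0.4935 -0.1398  0.098 ]
 [ 0.501  -0.1399  0.098 ]]
prongs Lout,Lin,Rin,Rout [[ 0.4724 -0.1421  0.054 ]
 [ 0.4847 -0.1417  0.054 ]
 [ 0.4972 -0.1406  0.054 ]
 [ 0.5093 -0.1414  0.054 ]]
-0.155 41 [0.4718 0.4719 0.4719 0.4729 0.473  0.4736 0.4742 0.4745 0.4758 0.4764
 0.4768 0.4776 0.478  0.4781 0.4784 0.4792 0.4795 0.4803 0.4805 0.4817
 0.4967 0.4973 0.4978 0.4981 0.4985 0.4994 0.4996 0.5002 0.5012 0.5012
 0.5013 0.5022 0.5024 0.503  0.504  0.5042 0.5044 0.5046 0.5056 0.5061
 0.5066]
-0.147 51 [0.4711 0.472  0.4723 0.4726 0.4734 0.4736 0.4737 0.4742 0.4753 0.4753
 0.4754 0.4756 0.4758 0.4764 0.4771 0.4777 0.478  0.4786 0.4788 0.4801
 0.4803 0.4804 0.4807 0.4813 0.4823 0.4823 0.4959 0.4961 0.4973 0.4974
 0.4981 0.4989 0.499  0.4993 0.4994 0.5003 0.5006 0.5011 0.5013 0.5019
 0.5026 0.5028 0.5033 0.5037 0.5043 0.5045 0.5046 0.5057 0.5059 0.5062
 0.5068]
-0.14 67 [0.4714 0.4719 0.4724 0.4729 0.473  0.4732 0.4743 0.4744 0.4746 0.475
 0.4751 0.4757 0.4757 0.476  0.4768 0.4768 0.4769 0.4778 0.478  0.4781
 0.4784 0.4785 0.4788 0.4794 0.4796 0.4802 0.4804 0.4806 0.4811 0.4814
 0.482  0.4827 0.4967 0.4968 0.4971 0.4971 0.4973 0.4974 0.4975 0.4979
 0.498  0.4986 0.4987 0.4993 0.4996 0.4997 0.5007 0.5008 0.5014 0.5015
 0.5019 0.502  0.5024 0.5029 0.503  0.5031 0.5032 0.5035 0.5038 0.5046
 0.5049 0.5049 0.5055 0.5064 0.5065 0.5065 0.5072]
0.07 6 [ 0.4853 -0.1394  0.0728] [ 0.495  -0.1338  0.0747]
0.07500000000000001 13 [ 0.4845 -0.1396  0.0753] [ 0.4942 -0.1323  0.0798]
0.08000000000000002 11 [ 0.4857 -0.1397  0.0804] [ 0.4938 -0.1367  0.0847]
0.08500000000000002 6 [ 0.4855 -0.14    0.085 ] [ 0.4914 -0.1365  0.088 ]
0.09500000000000003 25 [ 0.4795 -0.147   0.0957] [ 0.5009 -0.1354  0.0999]
0.10000000000000003 40 [ 0.4752 -0.1467  0.1   ] [ 0.5059 -0.1375  0.105 ]
```

```bash
python3 - <<'E'
from h import *
from cell import manip,cams
np.set_printoptions(precision=4,suppress=True)
def show(t):
    s=manip.state();print(t,round(s["clock"],2),np.array(s["tool_pos"]),"F",np.array(s["contact_force"]),s["gripper_width"],s["grasp_force"])
manip.move_linear([.4912,-.1335,.070],rate=.08);show("a")
manip.move_linear([.4912,-.1335,.0622],rate=.04);show("b")
manip.set_gripper(.045);manip.dwell(.4);show("rel")
manip.move_linear([.4912,-.1335,.135],rate=.15)
manip.move_pose([.437,.0216,.12],rot(-7.5));show("up")
c=cams.capture("side"); np.savez("side3.npz",**c)
x=c["image"][150:335,200:345]
cv2.imwrite("pics/side3c.png",cv2.resize(x,None,fx=3.2,fy=3.2,interpolation=cv2.INTER_CUBIC))
g=np.array([[x,y] for y in range(240,310) for x in range(265,325)]);p=depthpts(c,g)
for lo in np.arange(.055,.095,.005):
    j=(p[:,2]>=lo)&(p[:,2]<lo+.005)&(abs(p[:,1]+.135)<.03)&(abs(p[:,0]-.49)<.02)
    if j.any(): print(lo,j.sum(),p[j].min(0),p[j].max(0))
E
```

```text
a 7.38 [ 0.4909 -0.1333  0.0695] F [-0.3165  0.6323 -0.4694] 0.015196948622759781 24.919636608101428
b 7.72 [ 0.4914 -0.1336  0.0622] F [ 0.4401  0.5881 -0.8129] 0.015439854481425765 24.97438156977296
rel 8.73 [ 0.4912 -0.1335  0.0622] F [ 0.0517 -0.1264 -0.3952] 0.0452553983248152 0.0
up 10.07 [0.4369 0.0214 0.1195] F [-0.1736 -0.718   0.1751] 0.04484495276850831 0.0
0.055 118 [ 0.4714 -0.1517  0.055 ] [ 0.507  -0.1109  0.0599]
0.06 18 [ 0.4836 -0.1431  0.0602] [ 0.4978 -0.1347  0.0649]
0.065 23 [ 0.4836 -0.1437  0.0653] [ 0.4973 -0.1331  0.0694]
0.06999999999999999 16 [ 0.4832 -0.1431  0.0705] [ 0.4968 -0.1332  0.0741]
0.07499999999999998 18 [ 0.4835 -0.144   0.0752] [ 0.4963 -0.1329  0.0795]
0.07999999999999999 65 [ 0.4833 -0.1441  0.0801] [ 0.4983 -0.1287  0.085 ]
0.08499999999999999 6 [ 0.4851 -0.1411  0.0851] [ 0.4926 -0.1312  0.0869]
```

View pics/side3c.png

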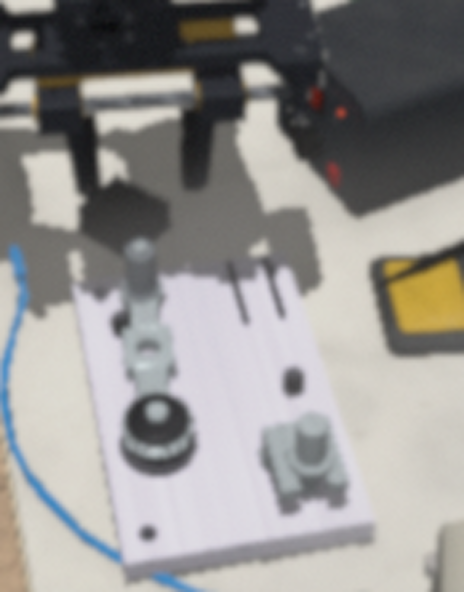

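```bash
python3 - <<'E'
from h import *
from cell import manip,cams
np.set_printoptions(precision=4,suppress=True)
def show(t):
    s=manip.state();print(t,round(s["clock"],2),np.array(s["tool_pos"]),"F",np.array(s["contact_force"]),s["gripper_width"],round(s["grasp_force"],1)); return s
manip.move_linear([.4363,.0212,.045],rate=.1)
manip.set_gripper(0,25); s=show("grip")
t0=82.6; u=lambda t:np.array([np.cos(np.radians(t)),np.sin(np.radians(t))])
h=np.array([.4363,.0212])-.105*u(t0); print(h)
for d in range(8,57,8):
    t=t0-d; manip.move_linear([*(h+.105*u(t)),.045],rate=.06,rot=rot(t-90)); s=show(d)
    if np.linalg.norm(s["contact_force"])>30: print("stop");break
E
```

```text
grip 11.55 [0.4361 0.0213 0.0452] F [-2.6126  0.9442  4.3158] 0.017250353789646827 25.0
[ 0.4228 -0.0829]
8 11.94 [0.4506 0.0183 0.0452] F [-2.364   0.396   5.4282] 0.017078154505480635 25.0
16 12.33 [0.464  0.0135 0.0451] F [-2.5769 -0.342   6.1575] 0.017403587261402044 25.0
24 12.72 [0.4768 0.0068 0.0451] F [-4.8185  0.1133  8.0538] 0.01694852278957688 25.0
32 13.12 [ 0.4885 -0.0015  0.0451] F [-4.1227  1.3018  7.8151] 0.017298616126200244 25.0
40 13.51 [ 0.4989 -0.0114  0.0451] F [-5.4998  2.1236  7.5727] 0.01705130445499992 25.0
48 13.9 [ 0.5079 -0.0226  0.0451] F [-5.0736  3.3103  8.0085] 0.017313115416485943 25.0
56 14.29 [ 0.5154 -0.035   0.0451] F [-5.2602  2.6134  8.8741] 0.01718948724082208 25.0
```

```bash
python3 - <<'E'
from h import *
from cell import manip,cams
np.set_printoptions(precision=4,suppress=True)
t0=82.6; u=lambda t:np.array([np.cos(np.radians(t)),np.sin(np.radians(t))]); h=np.array([.4228,-.0829])
for d in np.arange(57,64.1,1):
    t=t0-d; manip.move_linear([*(h+.105*u(t)),.045],rate=.03,rot=rot(t-90)); manip.dwell(.15)
    s=manip.state(); F=np.array(s["contact_force"]); q=np.array(s["tool_pos"])[:2]-h
    ft=F[:2]@u(t-90); print(d,round(s["clock"],2),"ang",round(t0-np.degrees(np.arctan2(q[1],q[0])),2),"Ft",round(ft,1),F)
    if ft<-16: break
c=cams.capture("side"); np.savez("side4.npz",**c)
x=c["image"][150:335,200:345]
cv2.imwrite("pics/side4c.png",cv2.resize(x,None,fx=3.2,fy=3.2,interpolation=cv2.INTER_CUBIC))
E
```

```text
57.0 14.69 ang 56.04 Ft -5.4 [-5.2135  3.4553  7.8987]
58.0 15.09 ang 57.03 Ft -6.8 [-6.4944  4.5526  8.8628]
59.0 15.49 ang 58.02 Ft -6.2 [-5.6352  4.3234  8.2105]
60.0 15.89 ang 59.01 Ft -6.2 [-5.4688  4.3933  9.1252]
61.0 16.29 ang 59.66 Ft -9.1 [-5.9578  7.4318  8.9797]
62.0 16.69 ang 59.88 Ft -13.5 [-6.6796 11.9119 10.9205]
63.0 17.09 ang 60.08 Ft -18.4 [-7.9592 16.7056 11.9907]
```

View pics/side4c.png

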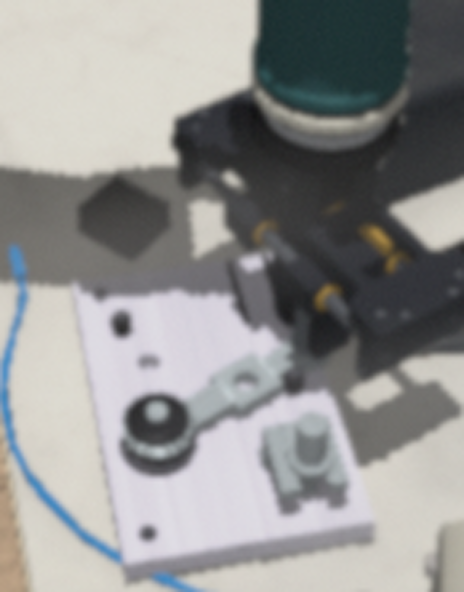

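The force rises sharply at 59.7°, and the picture shows the arm against its stop at about (293,380). The roller is held and the pin is still upright in the notch at (312,440).

```bash
python3 - <<'E'
from cell import manip,order
manip.dwell(.8); s=manip.state(); print(s["clock"],s["tool_pos"],s["contact_force"],s["grasp_force"])
print(order.close_job())
E
```

```text
17.9417 [ 0.51898803 -0.04302727  0.04495392] [-7.77820203 17.24573179 12.58497045] 24.99856629408896
the job is handed in; nothing more can be done
None
```

The job is handed in: the pin hangs upright and released in the bracket's side notch, and the gripper is still holding the tension arm by its roller against the wound stop, at about 18 s of the 48 s allowed (the hand-in call returned no verdict).

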